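# Load the hook-on tray into the wash bay and give it one shot of cleaner

### The arm

A 6-joint arm with a two-finger parallel gripper is mounted at the origin on the work surface. World frame = base frame: x ahead of the robot, y to its left, z up, the work surface at z = 0. Lengths are in m, angles in rad, forces in N, time in s.
With the tool pointing down it reaches from about 0.25 to 0.85 m from the base axis. Payload 12.5 kg.
Tool frame: the origin (TCP) lies midway between the tips of the shut fingers; the grasp point (between the pads) lies 19 mm behind it; y points along the fingers, z is the direction in which the jaws open and shut, and the axes are right-handed (so a half turn about y gives the same grasp; the last joint's range is limited). The gripper opens to 93 mm and grips with 3 to 60 N. Pads are 15 mm wide; open, the fingers measure 128 mm over their backs; the gripper's body (75 mm by 188 mm) begins 65 mm behind the grasp point.
Start: joints at [-1.396, 0.351, 1.652, -0, 1.139, -0.085], TCP at [0.141, -0.532, 0.219] pointing down, gripper open.
Joint ranges: [-2.75, 2.75], [-0.79, 2.1], [0.01, 2.65], [-1.57, 4.71], [0.07, 3.14], [-2.87, 2.87]. Speed limits (rad/s): [2.22, 2.22, 2.79, 3.14, 3.14, 3.14].

### API

Orientations are given as [roll, pitch, yaw] about the fixed x, y, z axes, in that order (R = Rz(yaw) Ry(pitch) Rx(roll)).
In Python, from cell import robot gives the robot as it stands. The module is installed in compiled form; this text tells all that it offers.
- The arm moves only by the tool arm_command, never from a script. Its argument "deltas" is a list of rows, each a list of 6 numbers: the shift along the tool's x, y, z in cm, then the turn, a rotation vector about the tool's x, y, z in degrees. A call has 1 to 12 rows; each row is the pose to reach, as a shift and turn from the pose commanded when the call began, along the tool's axes at that moment; what a row does not reach only later rows make up. A row lasts 1/8 s, in which the tool goes at most 62.5 mm and 10.7 degrees, less where a joint would pass 70% of its speed; a pose out of reach is approached as far as the arm can. A call with a gripper value outside its range is refused whole. "hand" is the opening, from 0 (shut) to 1 (fully open), set as the call begins (left out, the last holds). The fingers move at their own pace and stop on an object; "grip_force" is the grip in N (left out, the last holds). Time passes only in rows, so rows that repeat a pose let the fingers close. It gives the time, the measured TCP pose, the force and the opening at its end, in the units of the state.
- robot.observe(): the state, without advancing time (a new reading comes with each control period).
- robot.snapshot(name): name is "scene" or "top" or "wrist"; returns a dict with "frame" (420x560x3 uint8, red, green, blue), "vertical_fov" (degrees; the focal length in pixels is half the picture's height over the tangent of half this angle, whatever the lens; pixels are square), "cx", "cy" (the principal point, pixels), "R" (3x3) and "t" (3): a world point X has camera coordinates R X + t. Camera axes: x right, y down, z forward; pixel columns grow to the right and rows downward; lengths in m; the calibration is good to about 2 mm. A picture is of the moment at which its call begins. There is no depth.
- robot.hand_in(): hands the job in, once; it reports no verdict.
The state is a dict: "t": time; "joint_pos": joint angles; "joint_velocities": joint speeds; "effort": joint torques, N m; "ee_pos": TCP position; "tool_rot": TCP orientation; "ft_force": force on the tool from outside, world axes, zero at the start; "torque": the same for the moment, N m; "grip_width": finger opening in m.
Only numpy, scipy, OpenCV 4.12 (cv2) and the standard library are available. Lean on these libraries where they do the work, as an engineer would, in place of code of your own. Each camera call takes 0.05 s, during which the arm holds its last target. There are 200 camera calls.

### The job

Lift the steel tray up and off the rail it hangs on and set it down level on the open bench, valve still inside. Then take it again, this time by its hook lip, lift it over the sill of the wash bay with its low front end going in under the clear hood, lower it flat on the bay floor and let go. Only then press the canister's sprung nozzle cap fully down for a moment, without leaning hard on it, and let it spring back up; do not drop or slam the tray, and leave the mug, bottle and wrench where they are.

Things in the scene. Friction and masses are not known exactly. Their poses are not given: they have to be found in the camera images.
- valve: Loose small brass valve block 34 x 24 x 18 with two black stubs on top (32 high in all), 60 g, lying in the tray. Origin: centre of its underside.
- nozzle_cap (a joint): How far the sprung cap is pressed down, in m: 0 up, 0.008 fully down. It starts to move at about 2 N and is fully down at about 6 N, then stops hard; it springs back when let go. More than 40 N on it would damage it.
- mug: White mug, 76 across, 90 high, bystander. Origin: centre of its underside.
- oil: Grey plastic bottle, 56 across, 150 high, bystander. Origin: centre of its underside.
- wrench: Steel wrench, 200 long, lying on the bench, bystander. Origin: middle of its underside.
- canister: The fixed aluminium cleaner canister, 52 across, that carries the nozzle cap. Origin: centre of its underside; the cap's top at rest is 153 above it.
- tray: Loose open steel tray, 110 long (x) x 56 wide (y), 0.16 to 0.26 kg, walls 3 thick, 40 high. Origin: centre of its underside, z up. Low front end at x = -55; the back end (x = 51 to 55) rises as a hanging plate to z = 85 and folds over to +x into a downturned hook lip. It starts hanging level on the rack's rail, underside 60 above the bench; 25 up clears the rail.
- tray_lip (a point): Middle of the lip's top face, at (60, 0, 85) of the tray. The hook is 18 thick (x = 51 to 69), 56 wide, slot inside 10 wide, lip down to z = 63. On the bench pinch it from above, fingers closing along the tray's x, tips 13 below its top. While it hangs it cannot be gripped: panel 6 behind, cheeks 10 beside.
- tray_sides (a point): Point between the tray's side walls at (-15, 0, 40) of its frame, level with their tops: grip the hung tray here from above, across its 56 width, tips about 25 below the wall tops, clear of the tall panel, plate and cheeks at its back.
- rack: Fixed upright white perforated panel, 170 wide, 250 high, front face at x = 75, with a flat rail along y (x = 59 to 64.5, top z = 141) between dark cheeks (y = 38 to 47 either side, x = 42 to 76, z = 99 to 154). Origin: on the bench below the hung tray's origin; axes as the hung tray's; -x points away from the panel.
- bay: Fixed grey wash bay. Origin: at bench height where the seated tray's origin belongs; axes those of the seated tray (z up). Floor 4 thick: the seated tray's underside is at z = 4. Side walls' inner faces at y = +-34, 44 high where x > 0 (no room for fingers beside the tray); back stop at x = -61. The tray goes in along -x, front first, and has about 6 play all round.
- bay_sill (a point): Middle of the top of the sill across the bay's open mouth: (65, 0, 12) of the bay, 4 thick. The tray must be lifted over it.
- bay_hood (a point): Middle of the rear edge of the clear hood's top: (0, 0, 76) of the bay. The hood covers x = -65 to 0; its underside is at z = 72. The seated tray's lip stays outside it.
- cap_top (a point): Middle of the flat top of the nozzle cap, a white round cap 32 across on the upright canister that stands in a collar behind the bay's back stop (x = -105 of the bay). Its height varies, about 157 to 170 above the bench. A thin tube leads from the cap forwards over the hood.
Things that resemble listed ones, but are neither listed nor needed, are in the scene too. Leave any orange look-alike of the bay alone.

How it is judged:
On the way, in this order (a step that is already met when the one before it is completed fails the run):
1. the tray stands level on the open bench, clear of the bay, and is let go of (height (world z) of tray below 0.003 m and angle between tray's own z axis and vertical below 0.05 rad and horizontal distance between tray and bay above 0.1 m and contact force between the fingers and tray below 0.2 N and linear speed of tray below 0.02 m/s), for 0.2 s.
2. the tray is lifted again, held by its hook lip (height (world z) of tray above 0.006 m and contact force between the fingers and tray above 2 N and distance between the grasp point and tray_lip below 0.04 m), for 0.1 s.
3. the tray lies flat on the bay floor, front end under the hood, let go of (x of tray in the frame of bay between -0.01 and 0.01 m and y of tray in the frame of bay between -0.01 and 0.01 m and height (world z) of tray between 0.001 and 0.008 m and angle between tray's own z axis and vertical below 0.06 rad and contact force between the fingers and tray below 0.2 N), for 0.2 s.
4. the nozzle cap is fully down with the tray in place (x of tray in the frame of bay between -0.01 and 0.01 m and y of tray in the frame of bay between -0.01 and 0.01 m and height (world z) of tray between 0.001 and 0.008 m and angle between tray's own z axis and vertical below 0.06 rad and value of joint nozzle_cap above 0.0068 m), for 0.1 s.
At the end, for the whole second after the job is handed in: The tray lies flat (within 0.06 rad) on the bay floor, its origin within 10 mm of the bay's origin along the bay's x and y, front end under the hood; the valve is inside it; both are at rest; the nozzle cap has sprung back to within 1 mm of its top (x of tray in the frame of bay between -0.01 and 0.01 m and y of tray in the frame of bay between -0.01 and 0.01 m and height (world z) of tray between 0.001 and 0.008 m and angle between tray's own z axis and vertical below 0.06 rad and x of valve in the frame of tray between -0.055 and 0.055 m and y of valve in the frame of tray between -0.028 and 0.028 m and z of valve in the frame of tray between -0.002 and 0.035 m and value of joint nozzle_cap below 0.001 m and linear speed of each of tray, valve below 0.02 m/s); the robot touches nothing.
It fails at once if the cap is pressed before the tray is in the bay (value of joint nozzle_cap above 0.003 m and (horizontal distance between tray and bay above 0.03 m or height (world z) of tray above 0.03 m)).
It fails at once if the cap is leaned on with more than 40 N (contact force between any of the fingers, the arm and canister above 40 N).
It fails at once if the tray is dropped (moves faster than 0.5 m/s while not held) or slammed into the bay (over 60 N) ((linear speed of tray above 0.5 m/s and contact force between the fingers and tray below 0.5 N) or contact force between tray and bay above 60 N).
It fails at once if the mug, bottle or wrench is displaced by more than 30 mm (distance of any of mug, oil, wrench from where it was at the start of the episode above 0.03 m).
It also fails if it takes over 72 s, if anything falls off the work surface, if the arm or the gripper's body presses on something with over 40 N, if the wrist force passes 120 N, or if a joint passes its speed limit or range.

## Working session

There is one attempt and no reset: what is moved stays moved. The work goes in short steps, Python scripts to look and compute and a tool call to move; the robot and the scene stay as the last step left them, time stands still between calls to the robot, and variables do not carry over. Pictures are saved under pics/ and viewed, about 8 in all and at most 12, crops included, and the job is handed in when it is done.

Besides the shell and the picture viewer there is one more tool, called as a command line: name --pt "numbers of a row" for each row, then --argument value for the rest. arm_command: Moves the arm, as the interface text tells. Its arguments: {"type":"object","properties":{"deltas":{"type":"array","items":{"type":"array","items":{"type":"number"}}},"hand":{"type":"number"},"grip_force":{"type":"number"}},"required":["deltas"]}

```bash
mkdir -p pics; cat > h.py <<'E'
from cell import robot
import numpy as np, cv2
from scipy.spatial.transform import Rotation as Ro
def snap(n,save=None,crop=None,scale=1):
    s=robot.snapshot(n); f=s['frame']
    s['f']=f.shape[0]/2/np.tan(np.radians(s['vertical_fov'])/2); s['R']=np.array(s['R']);s['t']=np.array(s['t'])
    if save:
        g=f if crop is None else f[crop[1]:crop[3],crop[0]:crop[2]]
        cv2.imwrite('pics/'+save,cv2.resize(g[:,:,::-1],None,fx=scale,fy=scale,interpolation=cv2.INTER_CUBIC))
    return s
def proj(s,X):
    c=s['R']@np.array(X,float)+s['t']; return np.array([s['cx']+s['f']*c[0]/c[2],s['cy']+s['f']*c[1]/c[2]])
def ray(s,p):
    d=s['R'].T@np.array([(p[0]-s['cx'])/s['f'],(p[1]-s['cy'])/s['f'],1]); return -s['R'].T@s['t'],d
def onz(s,p,z):
    o,d=ray(s,p); return o+d*(z-o[2])/d[2]
def tri(s1,p1,s2,p2):
    o1,d1=ray(s1,p1);o2,d2=ray(s2,p2)
    k=np.linalg.lstsq(np.stack([d1,-d2],1),o2-o1,rcond=None)[0]
    a,b=o1+k[0]*d1,o2+k[1]*d2; return (a+b)/2,np.linalg.norm(a-b)
def delta(pos,yawdir=None):
    """tool-axes shift (cm) and turn (deg) to reach TCP pos, jaw axis (tool z) along horizontal angle yawdir, pointing down"""
    o=robot.observe(); R=Ro.from_euler('xyz',o['tool_rot']); 
    d=R.inv().apply(np.array(pos)-o['ee_pos'])*100
    rv=np.zeros(3)
    if yawdir is not None:
        best=None
        for a in (yawdir,yawdir+np.pi):
            z=np.array([np.cos(a),np.sin(a),0]); y=np.array([0,0,-1.]); x=np.cross(y,z)
            v=(R.inv()*Ro.from_matrix(np.stack([x,y,z],1))).as_rotvec()
            if best is None or np.linalg.norm(v)<np.linalg.norm(best): best=v
        rv=np.degrees(best)
    return np.round(d,2),np.round(rv,2)
E
python3 - <<'E'
from h import *
o=robot.observe(); print({k:np.round(v,3) for k,v in o.items()}); print(Ro.from_euler('xyz',o['tool_rot']).as_matrix().round(2))
for n in('scene','top','wrist'):
    s=snap(n,n+'0.png'); print(n,s['f'],s['cx'],s['cy'],(-s['R'].T@s['t']).round(3))
a=[cv2.imread(f'pics/{n}0.png') for n in('scene','top')]
cv2.imwrite('pics/a.png',cv2.resize(np.vstack(a),None,fx=.7,fy=.7,interpolation=cv2.INTER_AREA))
E
```

```text
{'t': np.float64(0.0), 'joint_pos': array([-1.396,  0.351,  1.652, -0.   ,  1.139, -0.085]), 'joint_velocities': array([-0.   , -0.001,  0.001, -0.   , -0.001, -0.001]), 'effort': array([ 1.0000e-03, -4.9732e+01, -2.8525e+01,  7.0000e-02,  2.6000e-02,
       -0.0000e+00]), 'ee_pos': array([ 0.141, -0.531,  0.218]), 'tool_rot': array([-1.572,  0.   , -2.882]), 'ft_force': array([0.332, 0.102, 0.218]), 'torque': array([ 0.005, -0.008,  0.037]), 'grip_width': np.float64(0.092)}
[[-0.97 -0.    0.26]
 [-0.26  0.   -0.97]
 [-0.   -1.   -0.  ]]
scene 475.2451064126028 285.7708947829895 210.00478370368 [1.28  0.557 1.238]
top 398.4132657772888 278.7318494537412 207.4962341273619 [0.445 0.069 1.098]
wrist 350.9213642839204 276.31773182708747 209.57192731195053 [ 0.212 -0.514  0.385]
```

View pics/scene0.png

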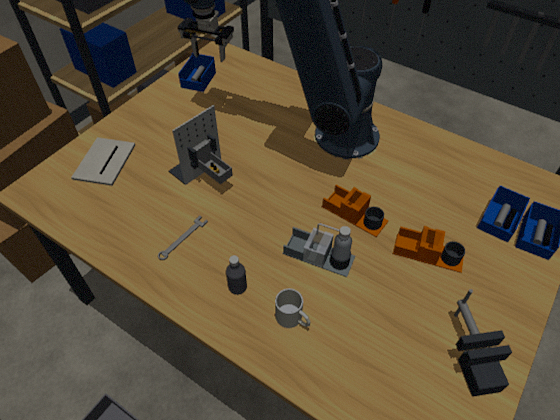

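View pics/top0.png

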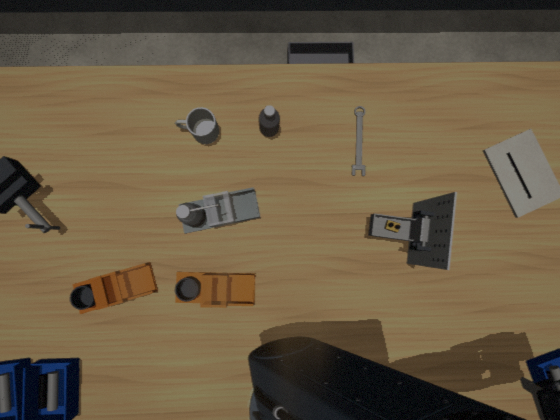

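The scene shows the tray hanging on the rack at scene (212,163) / top (395,228). The grey bay with its canister is at scene (320,248) / top (220,210).

What could be mistaken for what (top pixels):
- **Bay:** grey (220,210) or orange (215,288) or (118,287). I choose the grey one.
- **Tray:** the hung steel tray (395,228) or the blue bins (50,390) and (545,370). I choose the hung one, with the valve inside.
- **Canister:** on the grey bay (190,212) or the bottle (269,120). I choose the one on the bay.

Next is a close crop of both.

```bash
python3 - <<'E'
import cv2,numpy as np
a=cv2.imread('pics/top0.png')
k=lambda c:cv2.resize(c,(768,288+0),interpolation=cv2.INTER_CUBIC)
A=cv2.convertScaleAbs(a,alpha=1.5,beta=10)
cv2.imwrite('pics/c.png',np.vstack([k(A[206:254,345:473]),k(A[184:232,160:288])]))
E
```

```text
(no output)
```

View pics/c.png

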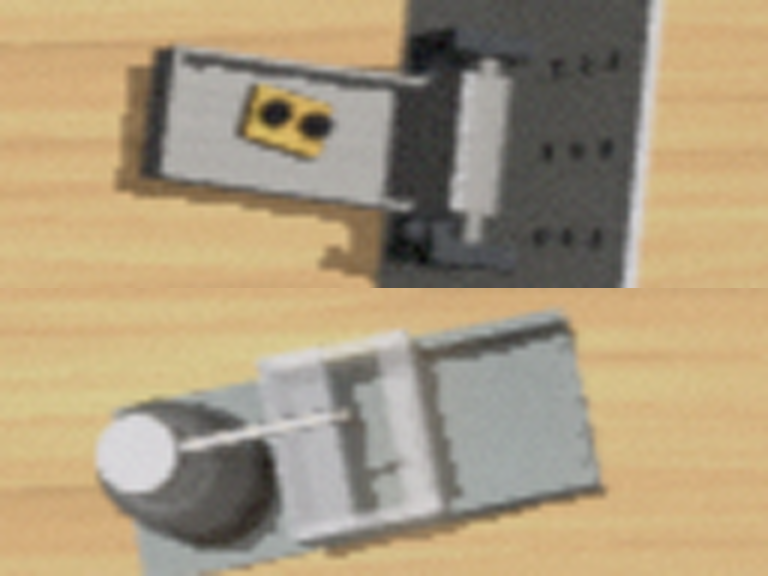

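Upper crop: the tray front top edge runs (178,50)-(162,178), the lip top centres on (480,142), and the brass valve is inside. Lower crop: cap disk centre (138,454), hood rear edge (405,335)-(443,510), sill outer edge (570,312)-(603,490). The choices are confirmed.

```bash
python3 - <<'E'
from h import *
s=snap('top')
P=lambda x,y,z:onz(s,(345+x/6-.4,206+y/6-.4),z)
B=lambda x,y,z:onz(s,(160+x/6-.4,184+(y-288)/6-.4),z)
f1,f2=P(178,50,.1),P(162,178,.1); lip=P(480,142,.145); fm=(f1+f2)/2
v=fm-lip; print('front',f1,f2,np.linalg.norm(f1-f2),'lip',lip,'len',np.linalg.norm(v[:2]),'yaw -x dir',np.degrees(np.arctan2(v[1],v[0])), 'edge dir',np.degrees(np.arctan2(*(f1-f2)[[1,0]])))
cap=B(138,454,.163); h1,h2=B(405,335,.076),B(443,510,.076); s1,s2=B(570,312,.012),B(603,490,.012)
print('cap',cap,'hood',h1,h2,(h1+h2)/2,'sill',s1,s2,(s1+s2)/2)
w=cap-(s1+s2)/2; print('bay -x dir',np.degrees(np.arctan2(w[1],w[0])),np.linalg.norm(w[:2]),np.degrees(np.arctan2(*(h1-h2)[[1,0]])),np.degrees(np.arctan2(*(s1-s2)[[1,0]])))
u=v[:2]/np.linalg.norm(v[:2]); print('sidesgrip',fm[:2]-u*.04, 'tray origin',fm[:2]-u*.055)
E
```

```text
front [ 0.50675449 -0.20635118  0.1       ] [ 0.45308899 -0.19721241  0.1       ] 0.05443806769879182 lip [ 0.46417757 -0.3150076   0.145     ] len 0.11431518264237242 yaw -x dir 82.08371827223625 edge dir -9.664273749147702
cap [0.51877628 0.26208638 0.163     ] hood [0.57444677 0.16622444 0.076     ] [0.49897425 0.1510401  0.076     ] [0.53671051 0.15863227 0.076     ] sill [0.59168455 0.09705556 0.012     ] [0.50987763 0.08359498 0.012     ] [0.55078109 0.09032527 0.012     ]
bay -x dir 100.55506486911176 0.17471744773374318 11.375497754603785 9.343777778002726
sidesgrip [ 0.4744127  -0.24140061] tray origin [ 0.47234681 -0.25625767]
```

```bash
python3 - <<'E'
from h import *
print(delta([.474,-.241,.30],np.radians(-8.5)))
E
```

```text
(array([-39.62,  -8.15, -19.52]), array([ 3.000e-02, -6.661e+01, -2.000e-02]))
```

arm_command --pt "0 -6 0 0 0 0" --pt "-3 -10 -1.5 0 -5 0" --pt "-8 -11 -4 0 -13 0" --pt "-13 -11 -6.4 0 -22 0" --pt "-18 -11 -8.9 0 -31 0" --pt "-23 -11 -11.3 0 -40 0" --pt "-28 -11 -13.8 0 -49 0" --pt "-33 -11 -16.3 0 -58 0" --pt "-38 -10 -18.7 0 -66.6 0" --pt "-39.6 -8.2 -19.5 0 -66.6 0" --pt "-39.6 -8.2 -19.5 0 -66.6 0" --pt "-39.6 -8.2 -19.5 0 -66.6 0" --hand 1

```text
t: 1.7
ee_pos: [0.4732, -0.2424, 0.3009]
tool_rot: [-1.571, -0.0, -1.721]
ft_force: [0.1, -0.2, -0.3]
grip_width: 0.0929
```

```bash
python3 - <<'E'
from h import *
o=robot.observe(); print(o['t'],o['ee_pos'],o['tool_rot'])
s=snap('wrist','w1.png'); print((-s['R'].T@s['t']).round(3))
u=np.array([np.cos(np.radians(82)),np.sin(np.radians(82)),0]);n=np.array([u[1],-u[0],0]);c=np.array([.4723,-.2563,0])
for q in [(-55,28,100),(-55,-28,100),(60,0,145)]: print(q,proj(s,c-u*q[0]/1e3+n*q[1]/1e3+[0,0,q[2]/1e3]).round(1))
E
```

```text
1.7 [ 0.47318248 -0.24235278  0.30093995] [-1.57089367e+00 -2.87484134e-04 -1.72149719e+00]
[ 0.484 -0.17   0.468]
(-55, 28, 100) [304.5 143.9]
(-55, -28, 100) [250.3 144.5]
(60, 0, 145) [278.6 265. ]
```

View pics/w1.png

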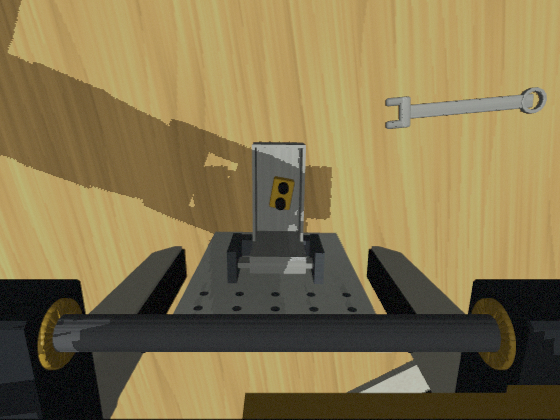

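The wrist view puts the tray's front edge at (252-306,143) and its lip near (277,265), within 2 px of prediction. The valve is inside at (282,193). I'll descend and grip.

arm_command --pt "-0.1 4 0.2 0 0 0" --pt "-0.1 9 0.2 0 0 0" --pt "-0.1 14 0.2 0 0 0" --pt "-0.1 18 0.2 0 0 0" --pt "-0.1 21 0.2 0 0 0" --pt "-0.1 22.5 0.2 0 0 0" --pt "-0.1 22.5 0.2 0 0 0" --pt "-0.1 22.5 0.2 0 0 0"

```text
t: 2.75
ee_pos: [0.4766, -0.2413, 0.0769]
tool_rot: [-1.569, -0.001, -1.72]
ft_force: [-0.4, 0.3, 1.4]
grip_width: 0.0925
```

arm_command --pt "0 0 0 0 0 0" --pt "0 0 0 0 0 0" --pt "0 0 0 0 0 0" --pt "0 0 0 0 0 0" --pt "0 0 0 0 0 0" --pt "0 0 0 0 0 0" --pt "0 0 0 0 0 0" --pt "0 0 0 0 0 0" --hand 0 --grip_force 25

```text
t: 3.75
ee_pos: [0.4759, -0.2406, 0.0756]
tool_rot: [-1.571, 0.0, -1.719]
ft_force: [-3.1, 1.0, 2.1]
grip_width: 0.0556
```

arm_command --pt "0 -0.3 0 0 0 0" --pt "0 -1 0 0 0 0" --pt "0 -2 0 0 0 0" --pt "0 -3 0 0 0 0" --pt "0 -3.8 0 0 0 0" --pt "0 -4 0 0 0 0" --pt "0 -4 0 0 0 0" --pt "-1 -4 0 0 0 0" --pt "-3 -4 0 0 0 0" --pt "-5 -4 0 0 0 0" --pt "-6 -4 0 0 0 0" --pt "-6 -4 0 0 0 0"

```text
t: 5.25
ee_pos: [0.4851, -0.1804, 0.1157]
tool_rot: [-1.571, -0.0, -1.718]
ft_force: [1.3, 0.3, -2.3]
grip_width: 0.0561
```

```bash
python3 - <<'E'
from h import *
snap('scene','s2.png',(150,70,400,280),3)
print(robot.observe()['ee_pos'])
E
```

```text
[ 0.48509836 -0.18104432  0.11570506]
```

View pics/s2.png

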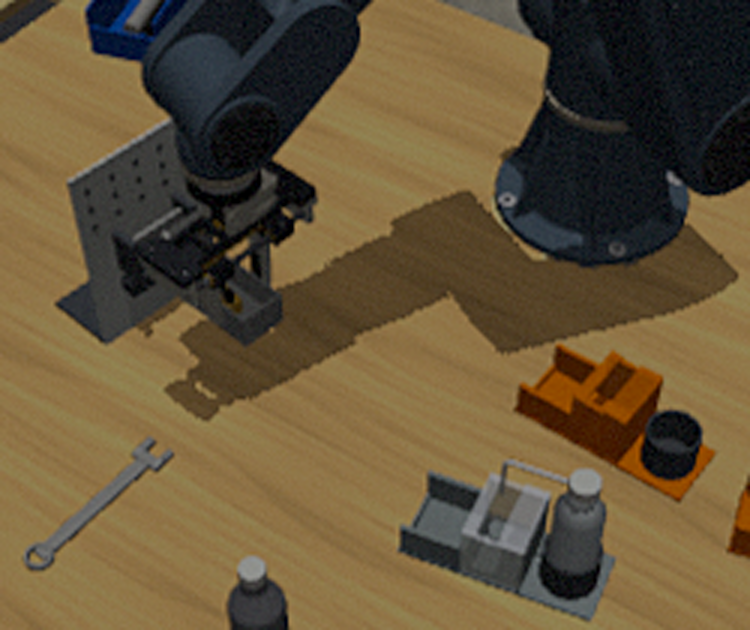

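The scene view shows the tray clear of the rail and level in the gripper at (245,305), with the valve in it. I'll carry it onto the open bench, turn it toward the bay's yaw, and lower it.

arm_command --pt "-1 0 0 0 -1.5 0" --pt "-3 0 0 0 -5 0" --pt "-5 0 0 0 -9 0" --pt "-7 1 0 0 -13 0" --pt "-9 3 0 0 -17 0" --pt "-10.4 5 0 0 -18.5 0" --pt "-10.6 7 0 0 -18.5 0" --pt "-10.6 8.5 0 0 -18.5 0" --pt "-10.6 9.3 0 0 -18.5 0" --pt "-10.6 9.5 0 0 -18.5 0" --pt "-10.6 9.6 0 0 -18.5 0" --pt "-10.6 9.6 0 0 -18.5 0"

```text
t: 6.8
ee_pos: [0.5009, -0.0766, 0.02]
tool_rot: [-1.57, -0.0, -1.397]
ft_force: [0.9, 0.4, -2.7]
grip_width: 0.0562
```

arm_command --pt "0 0.1 0 0 0 0" --pt "0 0.2 0 0 0 0" --pt "0 0.3 0 0 0 0" --pt "0 0.3 0 0 0 0"

```text
t: 7.3
ee_pos: [0.5007, -0.0765, 0.0167]
tool_rot: [-1.571, 0.0, -1.397]
ft_force: [-0.4, -0.1, -1.2]
grip_width: 0.0558
```

Force has dropped from 2.7 N to 1.2 N, so the tray is just touching. I'll go down slightly more.

arm_command --pt "0 0.05 0 0 0 0" --pt "0 0.1 0 0 0 0" --pt "0 0.12 0 0 0 0" --pt "0 0.12 0 0 0 0"

```text
t: 7.8
ee_pos: [0.5008, -0.0766, 0.0165]
tool_rot: [-1.57, -0.0, -1.397]
ft_force: [-5.0, 0.4, 16.1]
grip_width: 0.0558
```

arm_command --pt "0 0 0 0 0 0" --pt "0 0 0 0 0 0" --pt "0 0 0 0 0 0" --pt "0 0 0 0 0 0" --pt "0 0 0 0 0 0" --pt "0 0 0 0 0 0" --hand 1

```text
t: 8.55
ee_pos: [0.5006, -0.0765, 0.0154]
tool_rot: [-1.571, -0.0, -1.397]
ft_force: [0.6, -0.0, 0.2]
grip_width: 0.0928
```

```bash
python3 - <<'E'
from h import *
o=robot.observe();print(o['ee_pos'],o['joint_pos'].round(2),o['ft_force'].round(1))
E
```

```text
[ 0.50063676 -0.07649579  0.01542572] [-0.24  0.59  1.9  -0.    0.66 -0.42] [ 0.6 -0.   0.2]
```

arm_command --pt "0 -2 0 0 0 0" --pt "0 -7 0 0 0 0" --pt "0 -13 0 0 -9 0" --pt "1 -19 0 0 -19 0" --pt "3 -24 0 0 -29 0" --pt "5 -26 0 0 -39 0" --pt "7 -26 0 0 -49 0" --pt "7.5 -26 0 0 -59 0" --pt "7.5 -26 0 0 -69 0" --pt "7.5 -26 0 0 -79 0" --pt "7.5 -26 0 0 -89 0" --pt "7.5 -26 0 0 -90 0"

```text
t: 10.05
ee_pos: [0.5135, -0.1503, 0.2754]
tool_rot: [-1.571, 0.0, 0.174]
ft_force: [0.1, 0.6, 0.4]
grip_width: 0.0929
```

```bash
python3 - <<'E'
from h import *
o=robot.observe(); print(o['t'],o['ee_pos'],o['tool_rot'])
s=snap('wrist','w2.png'); print((-s['R'].T@s['t']).round(3))
t=snap('top','t2.png')
a=cv2.imread('pics/w2.png');b=cv2.resize(cv2.imread('pics/t2.png')[180:300,245:405],(560,420),interpolation=cv2.INTER_CUBIC)
cv2.imwrite('pics/w2b.png',cv2.resize(a,(800,600)))
u=np.array([-.173,.985,0]);n=np.array([.985,.173,0]);c=np.array([.5032,-.0913,0])
for q in [(-55,28,40),(-55,-28,40),(51,28,85),(51,-28,85),(69,28,85),(69,-28,85)]: print(q,(proj(s,c-u*q[0]/1e3+n*q[1]/1e3+[0,0,q[2]/1e3])*800/560).round(1))
E
```

```text
10.05 [ 0.51354356 -0.15032208  0.27538404] [-1.57069603e+00  1.32258800e-04  1.73929152e-01]
[ 0.44  -0.164  0.442]
(-55, 28, 40) [534.5 289.5]
(-55, -28, 40) [539.8 221.5]
(51, 28, 85) [407.8 304.5]
(51, -28, 85) [408.4 228.9]
(69, 28, 85) [383.5 304.5]
(69, -28, 85) [383.1 228.8]
```

View pics/w2b.png

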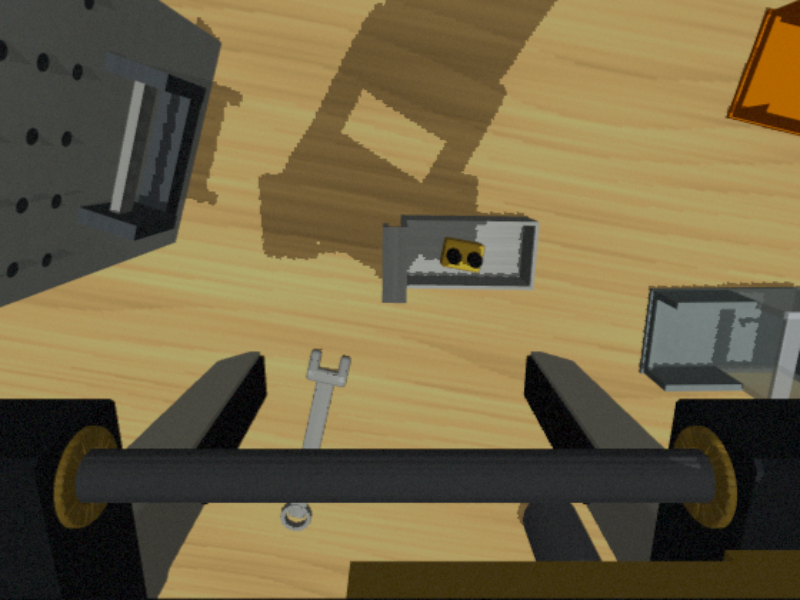

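The lip shows at (383-407, 225-302), about 3 px above prediction, so shift -2 mm along tool x. The valve is inside at (463,256).

arm_command --pt "-0.15 4 0 0 0 0" --pt "-0.15 9 0 0 0 0" --pt "-0.15 14 0 0 0 0" --pt "-0.15 18 0 0 0 0" --pt "-0.15 19.7 0 0 0 0" --pt "-0.15 20.3 0 0 0 0" --pt "-0.15 20.3 0 0 0 0" --pt "-0.15 20.3 0 0 0 0"

```text
t: 11.15
ee_pos: [0.5129, -0.1508, 0.0736]
tool_rot: [-1.572, -0.002, 0.174]
ft_force: [0.0, 0.1, 0.1]
grip_width: 0.0929
```

arm_command --pt "0 0 0 0 0 0" --pt "0 0 0 0 0 0" --pt "0 0 0 0 0 0" --pt "0 0 0 0 0 0" --pt "0 0 0 0 0 0" --pt "0 0 0 0 0 0" --pt "0 0 0 0 0 0" --pt "0 0 0 0 0 0" --pt "0 0 0 0 0 0" --pt "0 0 0 0 0 0" --hand 0 --grip_force 55

```text
t: 12.4
ee_pos: [0.5121, -0.1506, 0.0724]
tool_rot: [-1.571, 0.0, 0.174]
ft_force: [0.8, 0.1, 0.7]
grip_width: 0.0179
```

arm_command --pt "0 -0.3 0 0 0 0" --pt "0 -1 0 0 0 0" --pt "0 -2.2 0 0 0 0" --pt "0 -3.4 0 0 0 0" --pt "0 -4 0 0 0 0" --pt "0 -4 0 0 0 0" --pt "1 -4 1.5 0 0 0" --pt "3 -4 4 0 0 0" --pt "5 -4 6.5 0 0 0" --pt "7 -4 8.7 0 0 0" --pt "8 -4 9.7 0 0 0" --pt "8 -4 9.7 0 0 0"

```text
t: 13.9
ee_pos: [0.5742, -0.0405, 0.112]
tool_rot: [-1.571, 0.001, 0.176]
ft_force: [0.3, 0.5, -1.9]
grip_width: 0.0171
```

```bash
python3 - <<'E'
from h import *
o=robot.observe(); print(o['t'],o['ee_pos'],o['tool_rot'],o['ft_force'].round(1),o['torque'].round(2))
s=snap('wrist','w3.png'); 
a=cv2.imread('pics/scene0.png')[215:275,275:365]
a=cv2.resize(a,(720,480),interpolation=cv2.INTER_CUBIC)
cv2.imwrite('pics/s3.png',cv2.convertScaleAbs(a,alpha=1.5,beta=10))
cv2.imwrite('pics/w3b.png',cv2.resize(cv2.imread('pics/w3.png'),(800,600)))
E
```

```text
13.9 [ 0.5741594  -0.04046099  0.11204014] [-1.57065855e+00  5.82901984e-04  1.75629635e-01] [ 0.3  0.5 -1.9] [-0.04 -0.09 -0.01]
```

View pics/s3.png

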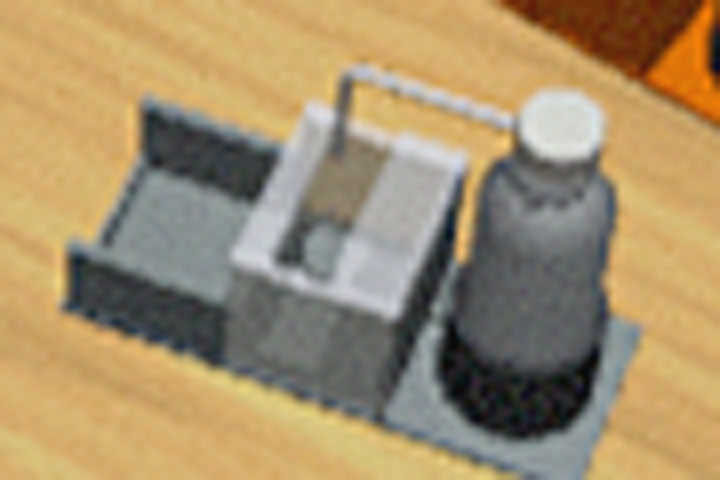

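View pics/w3b.png

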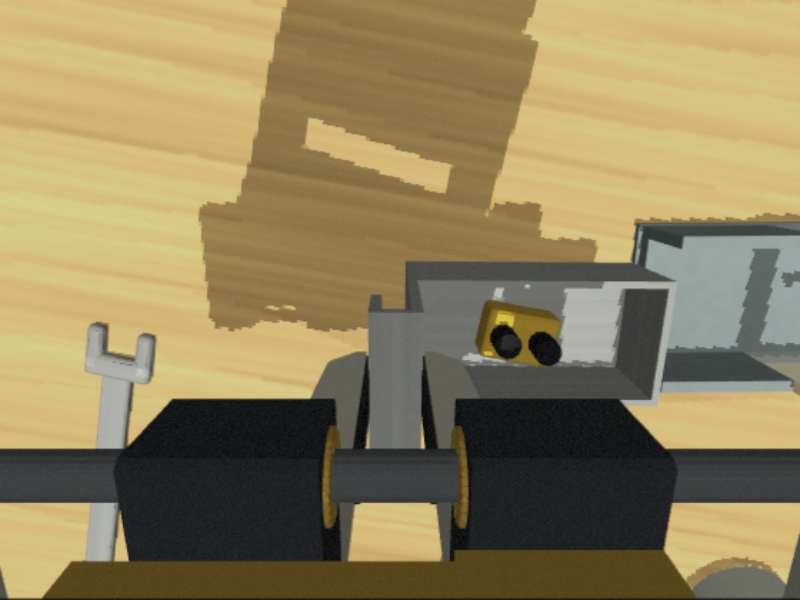

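Scene crop: tube bend at (350,72), tube joins the cap at (510,122), cap top at (562,125). Wrist view: the tray is held at its lip, far wall (406,262)-(676,282), front end (676,282)-(658,403), valve inside, and the bay mouth starts at (636,225).

```bash
python3 - <<'E'
from h import *
S=snap('scene');T=snap('top');W=snap('wrist')
sp=lambda x,y:(275+x/8-.44,215+y/8-.44); tp=lambda x,y:(160+x/6-.4,184+(y-288)/6-.4)
for n,a,b in [('tube end',(350,72),(350,412)),('tube root',(510,122),(178,447)),('cap',(562,125),(138,454))]:
    print(n,*tri(S,sp(*a),T,tp(*b)))
print('hood rear top L/R scene',onz(S,sp(318,105),.076),onz(S,sp(235,258),.076))
print('wall tops at mouth scene',onz(S,sp(148,100),.044),onz(S,sp(72,243),.044))
o=robot.observe();R=Ro.from_euler('xyz',o['tool_rot']).as_matrix()
X=-R[:,2];Y=R[:,0];Z=-R[:,1]  # tray x=-tool z ; tool x = ?
Yt=np.cross(Z,X); lip=o['ee_pos']+Z*.013
for q in [(-55,28,40),(-55,-28,40),(51,-28,40),(51,28,40),(60,-28,85)]:
    print(q,(proj(W,lip+X*(q[0]-60)/1e3+Yt*q[1]/1e3+Z*(q[2]-85)/1e3)*800/560).round(1))
for p,z in [((636,222),.044),((663,386),.044)]: print('wrist bay',onz(W,np.array(p)*.7,z))
E
```

```text
tube end [0.5336271  0.18188977 0.15456691] 0.0026693626035642647
tube root [0.52258936 0.24517961 0.16004782] 0.004570939635504773
cap [0.51873765 0.26114781 0.16592484] 0.000763699211808299
hood rear top L/R scene [0.49914795 0.15402019 0.076     ] [0.57683273 0.165623   0.076     ]
wall tops at mouth scene [0.51303251 0.0862933  0.044     ] [0.5864627  0.09960598 0.044     ]
(-55, 28, 40) [659.6 405.5]
(-55, -28, 40) [679.2 280.8]
(51, -28, 40) [418.9 280.6]
(51, 28, 40) [417.1 405.3]
(60, -28, 85) [397.3 313.1]
wrist bay [0.50760774 0.05994179 0.044     ]
wrist bay [0.58550894 0.09860638 0.044     ]
```

The tray's held pose matches prediction within 1 mm. Bay origin is about (0.538, 0.158) at yaw about 10.3°, and the tube end is at z≈0.155, x≈-24. I'll go in with the underside at about 24 mm.

arm_command --pt "0 0.8 0.5 0 0 0" --pt "0 1.5 1.5 0 0 0" --pt "0 1.5 2.8 0 -0.2 0" --pt "0 1.5 4.2 0 -0.2 0" --pt "0 1.5 5.6 0 -0.2 0" --pt "-0.1 1.5 7 0 -0.2 0" --pt "-0.1 1.5 8.4 0 -0.2 0" --pt "-0.1 1.5 9.6 0 -0.2 0" --pt "-0.1 1.5 10 0 -0.2 0" --pt "-0.1 1.5 10 0 -0.2 0"

```text
t: 15.35
ee_pos: [0.5558, 0.0572, 0.0974]
tool_rot: [-1.571, -0.0, 0.178]
ft_force: [0.2, -1.3, -3.0]
grip_width: 0.0174
```

```bash
python3 - <<'E'
from h import *
o=robot.observe(); print(o['ee_pos'],o['tool_rot'],o['ft_force'].round(1))
s=snap('wrist','w4.png'); snap('scene','s4.png')
a=cv2.resize(cv2.imread('pics/w4.png'),(400,300),interpolation=cv2.INTER_AREA)
a=cv2.resize(cv2.imread('pics/w4.png')[140:350,180:560],(570,315))
b=cv2.resize(cv2.imread('pics/s4.png')[190:275,265:380],(570,281+0),interpolation=cv2.INTER_CUBIC)
cv2.imwrite('pics/v4.png',cv2.convertScaleAbs(np.vstack([a,b]),alpha=1.3,beta=10))
E
```

```text
[0.55581864 0.05724875 0.09743841] [-1.57086077e+00 -2.67183748e-05  1.78104345e-01] [ 0.2 -1.3 -3. ]
```

View pics/v4.png

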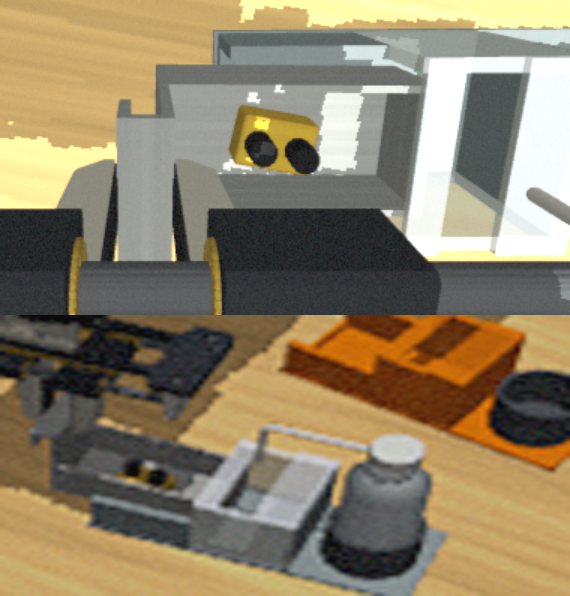

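Wrist crop: the tray front sits at (415,82)-(400,212), just short of the hood's rear edge (428,57)-(410,253). The scene crop shows the tray level, above the sill and below the hood top. I'll check lateral centring from these points.

```bash
python3 - <<'E'
from h import *
W=snap('wrist');w=lambda x,y:(180+x/1.5-.17,140+y/1.5-.17)
o=robot.observe();e=o['ee_pos']
R=Ro.from_euler('xyz',o['tool_rot']).as_matrix()
h1,h2=onz(W,w(428,57),.076),onz(W,w(410,253),.076);m=(h1+h2)/2
print(h1,h2,m,np.linalg.norm(h1-h2),'yaw',np.degrees(np.arctan2(*(h2-h1)[[1,0]])))
t=[onz(W,w(418,82),e[2]+.013-.045),onz(W,w(402,212),e[2]+.013-.045)];tm=(t[0]+t[1])/2
for n,p in (('hood',m),('trayfront',tm)): print(n,(R.T@(p-e)*100).round(2),np.linalg.norm(t[0]-t[1]))
g=np.array([.5485,.0992,.0]);print('goal',(R.T@(g-e)*100).round(2))
E
```

```text
[0.49770996 0.14958379 0.076     ] [0.57558534 0.16798015 0.076     ] [0.53664765 0.15878197 0.076     ] 0.08001875954878933 yaw 13.291214524844253
hood [-0.09  2.14 10.38] 0.055416440445124164
trayfront [-0.14  3.2  10.55] 0.055416440445124164
goal [0.02 9.74 4.31]
```

arm_command --pt "0 0 0.6 0 0 0" --pt "0 0 1.5 0 0 0" --pt "0 0 2.5 0 0 0" --pt "0 0 3.4 0 0 0" --pt "0 0 4.1 0 0 0" --pt "0 0 4.3 0 0 0" --pt "0 0 4.3 0 0 0" --pt "0 0 4.3 0 0 0"

```text
t: 16.5
ee_pos: [0.5483, 0.0992, 0.0975]
tool_rot: [-1.571, -0.0, 0.178]
ft_force: [0.5, 0.1, -2.9]
grip_width: 0.0173
```

arm_command --pt "0 0.3 0 0 0 0" --pt "0 0.7 0 0 0 0" --pt "0 1.1 0 0 0 0" --pt "0 1.4 0 0 0 0" --pt "0 1.6 0 0 0 0" --pt "0 1.7 0 0 0 0" --pt "0 1.7 0 0 0 0" --pt "0 1.7 0 0 0 0"

```text
t: 17.5
ee_pos: [0.5483, 0.0994, 0.0805]
tool_rot: [-1.571, -0.0, 0.178]
ft_force: [1.4, 0.5, -2.6]
grip_width: 0.0174
```

arm_command --pt "0 0.1 0 0 0 0" --pt "0 0.2 0 0 0 0" --pt "0 0.3 0 0 0 0" --pt "0 0.3 0 0 0 0"

```text
t: 18.0
ee_pos: [0.5481, 0.0994, 0.0773]
tool_rot: [-1.571, 0.0, 0.178]
ft_force: [-1.1, 1.2, -3.4]
grip_width: 0.0171
```

arm_command --pt "0 0.05 0 0 0 0" --pt "0 0.1 0 0 0 0" --pt "0 0.1 0 0 0 0"

```text
t: 18.38
ee_pos: [0.5483, 0.0994, 0.0765]
tool_rot: [-1.571, -0.0, 0.178]
ft_force: [-0.3, 0.2, -2.2]
grip_width: 0.0179
```

arm_command --pt "0 0.05 0 0 0 0" --pt "0 0.08 0 0 0 0" --pt "0 0.08 0 0 0 0"

```text
t: 18.75
ee_pos: [0.5484, 0.0994, 0.0764]
tool_rot: [-1.571, -0.001, 0.178]
ft_force: [-3.5, -0.9, 8.0]
grip_width: 0.0174
```

Contact at +8 N, so the tray is seated. I'll open only partly to keep the finger off the hood, then rise.

arm_command --pt "0 0 0 0 0 0" --pt "0 0 0 0 0 0" --pt "0 0 0 0 0 0" --pt "0 0 0 0 0 0" --pt "0 0 0 0 0 0" --hand 0.45 --grip_force 20

```text
t: 19.38
ee_pos: [0.5482, 0.0994, 0.0756]
tool_rot: [-1.571, 0.0, 0.178]
ft_force: [0.1, 0.5, -0.6]
grip_width: 0.0417
```

arm_command --pt "0 -0.5 0 0 0 0" --pt "0 -2 0 0 0 0" --pt "0 -5 0 0 0 0" --pt "0 -9 0 0 0 0" --pt "0 -14 0 0 0 0" --pt "0 -18 0 0 0 0" --pt "0 -20 0 0 0 0" --pt "0 -20 0 0 0 0"

```text
t: 20.38
ee_pos: [0.5487, 0.0995, 0.2778]
tool_rot: [-1.571, -0.004, 0.178]
ft_force: [0.3, 1.1, -0.9]
grip_width: 0.0416
```

```bash
python3 - <<'E'
from h import *
o=robot.observe(); print(o['ee_pos'],o['tool_rot'],o['ft_force'].round(1),o['joint_pos'].round(2))
W=snap('wrist','w5.png'); snap('scene','s5.png')
a=cv2.resize(cv2.imread('pics/w5.png'),(560,420))
b=cv2.resize(cv2.imread('pics/s5.png')[215:275,275:365],(240,160),interpolation=cv2.INTER_CUBIC)
c=np.zeros((420,800,3),np.uint8);c[:,:560]=a;c[:160,560:]=b
cv2.imwrite('pics/v5.png',cv2.convertScaleAbs(c,alpha=1.2,beta=10))
print('cap px',proj(W,[.5187,.2611,.166]), 'lip pred',proj(W,[.5484,.0994,.089]))
E
```

```text
[0.54868633 0.09951712 0.27779869] [-1.57105054 -0.00370748  0.17780066] [ 0.3  1.1 -0.9] [ 0.1   0.31  1.56  0.    1.27 -1.65]
cap px [477.56962683 205.51872008] lip pred [277.13831248 186.54987023]
```

View pics/v5.png

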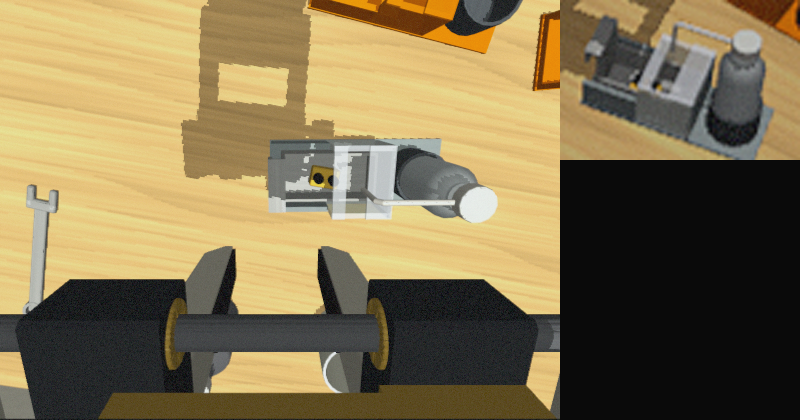

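The tray is seated: lip at (277,178), front end under the hood, valve inside at (320,178). The cap top is at (476.5,203.5). I'll refine the cap position and plan the move above it with the fingers shut.

```bash
python3 - <<'E'
from h import *
W=snap('wrist');f=cv2.imread('pics/w5.png').astype(int)
m=((f.min(2)>170)&(f.max(2)-f.min(2)<25)).astype(np.uint8); m[:, :452]=0;m[:180]=0;m[230:]=0;m[:,505:]=0
k=cv2.moments(m,True);p=(k['m10']/k['m00'],k['m01']/k['m00']);print(p,k['m00'],cv2.boundingRect(m))
T=snap('top')
for q in(p,(477,204)): print(tri(W,q,T,(160+138/6-.4,184+166/6-.4)), onz(W,q,.164))
x=tri(W,(477,204),T,(182.6,211.3))[0]
print(delta([x[0],x[1],.23],np.radians(10.2)))
E
```

```text
(478.2110552763819, 204.3889447236181) 995.0 (452, 188, 45, 34)
(array([0.51787069, 0.26271405, 0.16081166]), np.float64(0.0021843633886861904)) [0.5163023  0.26085276 0.164     ]
(array([0.51809947, 0.26324603, 0.15822416]), np.float64(0.0021368368115088406)) [0.5161634  0.25976836 0.164     ]
(array([-1.000e-02,  4.470e+00,  1.665e+01]), array([ 7.000e-02,  8.998e+01, -9.000e-02]))
```

arm_command --pt "0 0 1 0 8 0" --pt "0 0 3 0 17 0" --pt "0 0 5 0 26 0" --pt "0 0 7.5 0 35 0" --pt "0 0 10 0 44 0" --pt "0 0 12 0 53 0" --pt "0 0 14 0 62 0" --pt "0 1 15.5 0 71 0" --pt "0 2 16.5 0 80 0" --pt "0 4 16.5 0 90 0" --pt "0 6 16.5 0 90 0" --pt "0 6 16.5 0 90 0" --hand 0

```text
t: 22.08
ee_pos: [0.5181, 0.2614, 0.2136]
tool_rot: [-1.575, -0.001, -1.393]
ft_force: [-0.3, 0.4, 0.4]
grip_width: 0.0002
```

arm_command --pt "0 1 0 0 0 0" --pt "0 2 0 0 0 0" --pt "0 2.7 0 0 0 0" --pt "0 3 0 0 0 0" --pt "0 3 0 0 0 0"

```text
t: 22.7
ee_pos: [0.519, 0.2618, 0.1856]
tool_rot: [-1.571, 0.0, -1.393]
ft_force: [-0.1, 0.3, 0.0]
grip_width: 0.0008
```

```bash
python3 - <<'E'
from h import *
o=robot.observe();print(o['t'],o['ee_pos'],o['ft_force'].round(1),o['grip_width'])
W=snap('wrist','w6.png',(130,100,430,400),1.5); S=snap('scene','s6.png',(300,190,390,280),5)
cv2.imwrite('pics/v6.png',np.hstack([cv2.imread('pics/w6.png')[:450,:350],cv2.imread('pics/s6.png')[:450]]))
E
```

```text
22.7 [0.51903878 0.26184831 0.1855996 ] [-0.1  0.3  0. ] 0.0008332977447186457
```

View pics/v6.png

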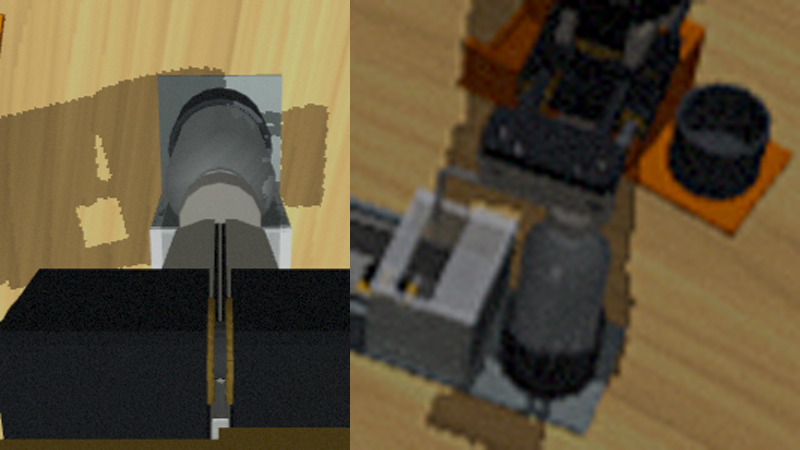

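The shut fingers (column 222) are centred over the cap (180-262 in the left crop). I'll press in small steps and watch the force.

arm_command --pt "0 0.4 0 0 0 0" --pt "0 0.8 0 0 0 0" --pt "0 1.2 0 0 0 0" --pt "0 1.5 0 0 0 0" --pt "0 1.7 0 0 0 0" --pt "0 1.7 0 0 0 0"

```text
t: 23.55
ee_pos: [0.519, 0.2618, 0.1685]
tool_rot: [-1.571, -0.0, -1.393]
ft_force: [0.7, 0.3, -0.5]
grip_width: 0.0002
```

arm_command --pt "0 0.15 0 0 0 0" --pt "0 0.3 0 0 0 0" --pt "0 0.45 0 0 0 0" --pt "0 0.5 0 0 0 0" --pt "0 0.5 0 0 0 0"

```text
t: 24.18
ee_pos: [0.5191, 0.2619, 0.1638]
tool_rot: [-1.57, 0.0, -1.393]
ft_force: [0.5, -0.6, 3.0]
grip_width: 0.0006
```

arm_command --pt "0 0.15 0 0 0 0" --pt "0 0.3 0 0 0 0" --pt "0 0.4 0 0 0 0" --pt "0 0.4 0 0 0 0"

```text
t: 24.68
ee_pos: [0.5191, 0.2619, 0.1597]
tool_rot: [-1.57, 0.0, -1.393]
ft_force: [-1.3, -0.2, 5.2]
grip_width: 0.0004
```

arm_command --pt "0 0.08 0 0 0 0" --pt "0 0.15 0 0 0 0" --pt "0 0.15 0 0 0 0"

```text
t: 25.05
ee_pos: [0.5192, 0.2619, 0.1589]
tool_rot: [-1.57, 0.0, -1.393]
ft_force: [-3.5, -0.9, 11.4]
grip_width: 0.0003
```

At 11.4 N the cap is on its hard stop. I'll hold briefly, then lift off.

arm_command --pt "0 0 0 0 0 0" --pt "0 0 0 0 0 0"

```text
t: 25.3
ee_pos: [0.5192, 0.2619, 0.1589]
tool_rot: [-1.57, 0.0, -1.393]
ft_force: [-3.6, -2.8, 10.7]
grip_width: 0.0003
```

arm_command --pt "0 -0.4 0 0 0 0" --pt "0 -1 0 0 0 0" --pt "0 -2 0 0 0 0" --pt "0 -5 0 0 0 0" --pt "0 -9 0 0 0 0" --pt "-3 -12 -4 0 0 0" --pt "-6 -12 -9 0 0 0" --pt "-8 -12 -14 0 0 0" --pt "-8 -12 -16 0 0 0" --pt "-8 -12 -16 0 0 0"

```text
t: 26.55
ee_pos: [0.3465, 0.3123, 0.2787]
tool_rot: [-1.57, 0.0, -1.392]
ft_force: [0.5, 0.2, 0.3]
grip_width: 0.0005
```

```bash
python3 - <<'E'
from h import *
o=robot.observe();print(o['t'],o['ee_pos'],o['ft_force'].round(1))
snap('top','t7.png'); snap('scene','s7.png')
b=cv2.resize(cv2.imread('pics/t7.png')[184:232,160:288],(768,288),interpolation=cv2.INTER_CUBIC)
c=cv2.resize(cv2.imread('pics/s7.png')[215:275,255:383],(640,300),interpolation=cv2.INTER_CUBIC)
d=np.zeros((588,768,3),np.uint8);d[:288]=b;d[288:,:640]=c
cv2.imwrite('pics/v7.png',cv2.convertScaleAbs(d,alpha=1.4,beta=10))
a=cv2.absdiff(cv2.imread('pics/scene0.png'),cv2.imread('pics/s7.png')).max(2)
for n,(x0,y0,x1,y1) in dict(mug=(270,285,315,330),oil=(222,252,250,296),wrench=(155,212,212,264)).items(): print(n,(a[y0:y1,x0:x1]>50).mean().round(3))
E
```

```text
26.55 [0.34653255 0.31232011 0.27866424] [0.5 0.2 0.3]
mug 0.0
oil 0.0
wrench 0.0
```

View pics/v7.png

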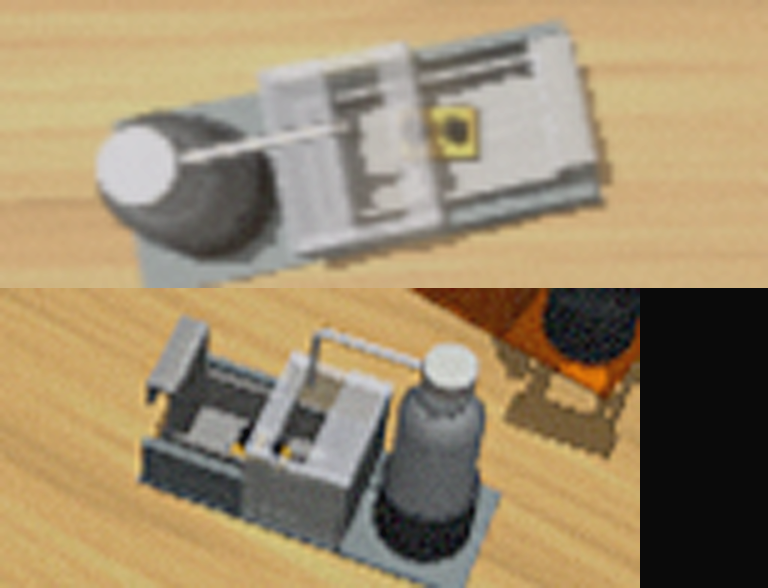

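The final view shows the tray flat in the bay with its front under the hood, lip top centred near (565,104), valve inside at (455,132), cap back up, bystanders unchanged. One numeric check of the lip, then hand in if it agrees.

```bash
python3 - <<'E'
from h import *
T=snap('top');l=onz(T,(160+565/6-.4,184+104/6-.4),.089)
a=np.radians(10.3);X=np.array([np.sin(a),-np.cos(a)]);Y=np.array([np.cos(a),np.sin(a)])
d=l[:2]-[.5378,.1582]; print('lip in bay mm',d@X*1e3,d@Y*1e3)
if abs(d@X-.06)<.008 and abs(d@Y)<.008: print(robot.hand_in())
E
```

```text
lip in bay mm 61.110238812460224 -1.5942002937288955
the job is handed in; nothing more can be done
None
```

I completed all the steps in order and handed the job in at about 27 s of the 72 s allowed; hand-in reports no verdict.

- **Tray to bench:** I lifted it off the rail by its side walls, carried it clear of the rack, set it down level on the open bench and let go.
- **Tray to bay:** I picked it up again by its hook lip and took it over the sill with its front end under the hood. It touched the floor at about 8 N when I lowered it, and I let go.
- **Nozzle cap:** I pressed it onto its hard stop (11 N peak, limit 40 N) and lifted off.

**Last checks**
- **Tray:** the lip measured (61, -2) mm in the bay frame, where (60, 0) is ideal. The last pictures show the tray flat with its front under the hood and the valve inside.
- **Cap and gripper:** the cap looks fully up, judged from the pictures only. The gripper touches nothing.
- **Bystanders:** the mug, bottle and wrench show no change from the first picture.

**Disagreements:** camera estimates of the cap height differed (158 to 166 mm), so I relied on force while pressing. Bay yaw readings ranged from 8.5° to 13.3°. I used about 10°, and the tray went in without any noticeable side force.

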